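# Feel along the weld seam of a test coupon

### The arm

A 7-joint arm with a two-finger parallel gripper is mounted at the origin on the work surface. World frame = base frame: x ahead of the robot, y to its left, z up, the work surface at z = 0. Lengths are in m, angles in rad, forces in N, time in s.
With the tool pointing down it reaches from about 0.425 to 1.025 m from the base axis. Payload 3.6 kg.
Tool frame: the origin (TCP) lies between the finger pads; the fingertips stand bot.finger_overhang ahead of it and the grasp point (between the pads) lies 6 mm ahead of it (bot.finger_overhang is the distance from the TCP to the fingertips, in m); y points along the fingers, x is the direction in which the jaws open and shut, and the axes are right-handed (so a half turn about y gives the same grasp; the last joint's range is limited). The gripper opens to 85 mm and grips with 20 to 120 N. Pads are 22 mm wide; open, the fingers measure 114 mm over their backs; the gripper's body (76 mm by 85 mm) begins 54 mm behind the grasp point. The pads swing forward as they close: fully open they stand 13 mm farther back than shut.
Start: joints at [1.248, 0.591, 0.048, 1.609, -0.033, 0.943, -0.034], TCP at [0.165, -0.706, 0.256] pointing down, gripper open.
Joint ranges: [-2.69, 2.69], [-0.47, 2.24], [-1.27, 1.36], [0.19, 2.51], [-1.53, 4.68], [0.08, 2.07], [-3.09, 3.09]. Speed limits (rad/s): [2.57, 2.57, 3.14, 3.14, 3.14, 3.14, 3.14].

### API

Orientations are given as a rotation vector (axis times angle).
In Python, from rig import telemetry, imaging, bot gives the robot as it stands. The module is installed in compiled form; this text tells all that it offers.
- The arm moves only by the shell command python3 -m inch 'ROWS'. ROWS is JSON, one flat list of numbers, 7 for each row, row after row: the turn, a rotation vector about the tool's x, y, z in degrees, then the shift along the tool's x, y, z in mm, then the closure, from -1 (fully open) to 1 (shut). In form: [wx, wy, wz, x, y, z, grip, wx, wy, wz, x, y, z, grip, ...]. A call has 1 to 8 rows; each row is the pose to reach, as a shift and turn from the pose measured when the call began, along the tool's axes at that moment; what a row does not reach only later rows make up. A row lasts 1/8 s, in which the tool goes at most 62.5 mm and 10.7 degrees, less where a joint would pass 70% of its speed; a pose out of reach is approached as far as the arm can. A call with a gripper value outside its range is refused whole. The fingers move at their own pace and stop on an object; the grip force is fixed at half the most. Time passes only in rows, so rows that repeat a pose let the fingers close. It gives the time, the measured TCP pose, the force and the opening at its end, in the units of the state.
- telemetry.state(): the state, without advancing time (a new reading comes with each control period).
- imaging.read_camera(name): name is "side" or "top"; returns a dict with "frame" (384x512x3 uint8, red, green, blue), "range_z" (384x512 float32, m along the optical axis (not along the pixel's ray), 0 where there is no reading), "fx", "fy", "cx", "cy" (pixels), "D" ([k1, k2, p1, p2, k3] as OpenCV has them; the pictures are not rectified), "rvec" (rotation vector, rad) and "tvec" (3), from world to camera coordinates, as OpenCV has them. Camera axes: x right, y down, z forward; pixel columns grow to the right and rows downward; lengths in m; the calibration is good to about 2 mm. A picture is of the moment at which its call begins.
- bot.sign_off(): hands the job in, once; it reports no verdict.
The state is a dict: "t": time; "joint_pos": joint angles; "dq": joint speeds; "tau": joint torques, N m; "tcp_pos": TCP position; "tool_rot": TCP orientation; "wrist_force": force on the tool from outside, world axes, zero at the start; "wrist_torque": the same for the moment, N m; "width": finger opening in m.
Only numpy, scipy, OpenCV 4.12 (cv2) and the standard library are available. Lean on these libraries where they do the work, as an engineer would, in place of code of your own. Each camera call takes 0.05 s, during which the arm holds its last target. There are 200 camera calls.

### The job

Check the curved weld seam on the spring-mounted test coupon by touch: start with a fingertip on the round weld button at one end and run it along the whole bead to the plain end, then move clear. Press only lightly, so that the sprung coupon never bottoms out, and leave the loose things on and around it where they are.

Things in the scene. Friction and masses are not known exactly. Their poses are not given: they have to be found in the camera images.
- stage: Grey spring-loaded inspection stage, fixed to the table: base 200 x 130 mm, 30 mm high. Origin at the centre of its underside on the table; x along its long side, y along its short side, z up. It may stand at any yaw. The aluminium coupon rides above it on springs.
- coupon (a joint): How far (m) the bare aluminium coupon (plate 200 x 130 x 8 mm, same outline as the stage, its top 54 mm above the table when up) is pressed down on its springs: 0 = fully up. It moves straight down only, starts to yield at about 3 N, sinks about 2 mm per further N, and bottoms out at 14 mm (about 10 N). It springs back by itself.
- seam0 (a point): The start of the weld seam: a round flat weld button, 22 mm across, standing 6 mm proud of the coupon. The point is the centre of its top face, 60 mm above the table when the coupon is up. It is the only wide, round end of the seam.
- seam1 (a point): Place 1 of 5 along the weld seam, a 15 mm long piece of the bead. The point lies on the crown of the bead, 59 mm above the table when the coupon is up. The seam is a dark half-round bead, 10 mm wide and 5 mm proud of the coupon, in one even circular arc of 90 mm radius (204 mm long) bulging towards the stage's +y; from button (-x end) to plain end (+x end) the places 0 to 5 follow each other 41 mm apart along it.
- seam2 (a point): Place 2 of 5 along the weld seam, a 15 mm long piece of the bead. The point lies on the crown of the bead, 59 mm above the table when the coupon is up.
- seam3 (a point): Place 3 of 5 along the weld seam, a 15 mm long piece of the bead. The point lies on the crown of the bead, 59 mm above the table when the coupon is up.
- seam4 (a point): Place 4 of 5 along the weld seam, a 15 mm long piece of the bead. The point lies on the crown of the bead, 59 mm above the table when the coupon is up.
- seam5 (a point): Place 5 of 5 along the weld seam, a 15 mm long piece of the bead. The point lies on the crown of the bead, 59 mm above the table when the coupon is up. This is the plain, narrow end of the seam.
- disc: Bystander: loose steel sample disc, 32 mm across, 14 mm high, lying on the coupon inside the curve of the seam, at least 40 mm from the bead's centre line to the disc's centre. Origin at the centre of its underside.
- pen: Bystander: loose black marker, 14 mm thick, 130 mm long, lying on the table along the stage's +y long side. Origin on its underside at mid-length.
- slug: Bystander: loose steel slug, 40 mm across, 38 mm high, standing on the table by the stage's -y long side. Origin at the centre of its underside.
- roll: Bystander: loose upright roll of paper, 110 mm across, 110 mm high, far left. Origin at the centre of its underside.
- mouse: Bystander: loose black computer mouse, 105 x 60 x 28 mm, on the left. Origin at the centre of its underside.
- cup: Bystander: loose white mug, 76 mm across, 85 mm high, on the right. Origin at the centre of its underside.
- brush: Bystander: loose hand brush lying at the far right. Origin on its underside.

How it is judged:
On the way, in this order (a step that is already met when the one before it is completed fails the run):
1. a fingertip touches the round button at the start of the seam (contact force between the fingers and coupon_c0 above 0.2 N), for 0.05 s.
2. then a fingertip touches the bead at place 1 (contact force between the fingers and coupon_c1 above 0.2 N), for 0.05 s.
3. then a fingertip touches the bead at place 2 (contact force between the fingers and coupon_c2 above 0.2 N), for 0.05 s.
4. then a fingertip touches the bead at place 3 (contact force between the fingers and coupon_c3 above 0.2 N), for 0.05 s.
5. then a fingertip touches the bead at place 4 (contact force between the fingers and coupon_c4 above 0.2 N), for 0.05 s.
6. then a fingertip touches the bead at place 5, its plain end (contact force between the fingers and coupon_c5 above 0.2 N), for 0.05 s.
At the end, for the whole second after the job is handed in: The whole seam has been touched in order from the button to the plain end; the coupon is up again (pressed less than 1.5 mm), the fingers touch nothing, and every loose thing is within 20 mm of where it started (value of joint coupon below 0.0015 m and contact force between the fingers and anything else below 0.1 N and distance of each of disc, pen, slug, roll, mouse, cup, brush from where it was at the start of the episode below 0.02 m).
It fails at once if the coupon is pressed down by more than 12.5 mm (about 9 N, nearly bottomed out) (value of joint coupon above 0.0125 m).
It fails at once if a fingertip presses on the seam or coupon with more than 20 N (contact force between the fingers and coupon above 20 N).
It fails at once if a loose thing is moved or lifted more than 20 mm from where it stood (distance of any of disc, pen, slug, roll, mouse, cup, brush from where it was at the start of the episode above 0.02 m).
It also fails if it takes over 45 s, if anything falls off the work surface, if the arm or the gripper's body presses on something with over 40 N, if the wrist force passes 120 N, or if a joint passes its speed limit or range.

## Working session

There is one attempt and no reset: what is moved stays moved. The work goes in short steps, Python scripts to look and compute and a shell command to move; the robot and the scene stay as the last step left them, time stands still between calls to the robot, and variables do not carry over. Pictures are saved under pics/ and viewed, on a budget of 10 in all, crops included, one or two more only if the job needs it, and the job is handed in when it is done.

```bash
mkdir -p pics
python3 - <<'E'
from rig import telemetry, imaging, bot
import cv2,numpy as np
s=telemetry.state();print({k:np.round(v,3) for k,v in s.items()},bot.finger_overhang)
ims=[]
for n in("top","side"):
    c=imaging.read_camera(n);np.savez(f"{n}.npz",**c)
    print(n,c["fx"],c["cx"],c["cy"],c["D"],c["rvec"],c["tvec"])
    cv2.imwrite(f"pics/{n}0.png",c["frame"][:,:,::-1])
E
```

```text
{'t': np.float64(0.0), 'joint_pos': array([ 1.248,  0.592,  0.048,  1.61 , -0.033,  0.943, -0.034]), 'dq': array([-0.001,  0.001,  0.002,  0.002,  0.   , -0.001,  0.001]), 'tau': array([-1.0000e-03, -5.4869e+01,  1.5460e+00, -1.9812e+01,  9.0000e-03,
        9.0000e-03,  0.0000e+00]), 'tcp_pos': array([ 0.165, -0.705,  0.255]), 'tool_rot': array([-1.308,  1.04 , -1.036]), 'wrist_force': array([ 0.827,  0.57 , -0.871]), 'wrist_torque': array([-0.026,  0.011, -0.057]), 'width': np.float64(0.085)} 0.025
top 346.61032341307697 252.34080899629157 194.7368662391155 [-0.03378195  0.          0.          0.          0.        ] [ 2.04045759 -2.15658482  0.24608965] [0.03642778 0.56990311 0.79638578]
side 377.41038755368805 255.56346729362176 196.60330112012835 [-0.03444348  0.          0.          0.          0.        ] [ 0.59457209 -2.47980881  1.39091682] [0.51936698 0.16938904 1.00191617]
```

View pics/top0.png

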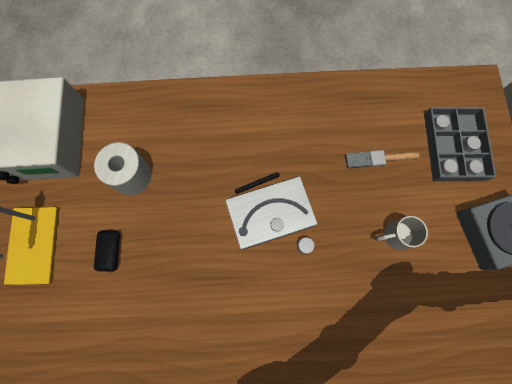

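View pics/side0.png

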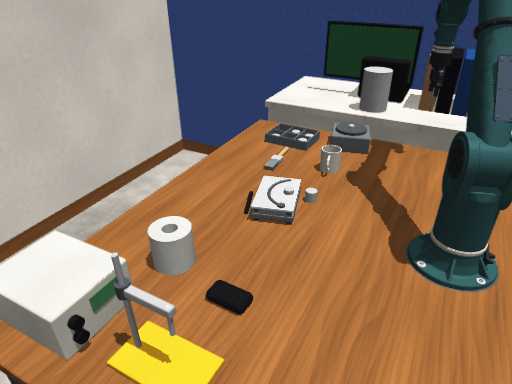

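The top view shows the plate at about (228–316, 180–247), the button near (243,231), the plain end near (306,212), the disc at (277,225) and the slug at (306,245). The side view agrees. Next I'll measure the plate and the seam.

```bash
cat > h.py <<'E'
import numpy as np,cv2
def cast(c,px,z):
    K=np.array([[c["fx"],0,c["cx"]],[0,c["fy"],c["cy"]],[0,0,1.]])
    u=cv2.undistortPoints(np.float64(px).reshape(-1,1,2),K,c["D"]).reshape(-1,2)
    R=cv2.Rodrigues(c["rvec"])[0];o=-R.T@c["tvec"].ravel();d=np.c_[u,np.ones(len(u))]@R
    return o+d*((z-o[2])/d[:,2])[:,None]
def proj(c,P):
    K=np.array([[c["fx"],0,c["cx"]],[0,c["fy"],c["cy"]],[0,0,1.]])
    return cv2.projectPoints(np.float64(P),c["rvec"],c["tvec"],K,c["D"])[0].reshape(-1,2)
def plan(n):
    out=None
    return out
E
cat > m.py <<'E'
from h import *
from scipy.optimize import least_squares
from scipy.spatial.transform import Rotation as Ro
def run(n,box):
    c=dict(np.load(f"{n}.npz"));g=cv2.cvtColor(c["frame"],cv2.COLOR_RGB2HSV).astype(int)
    x0,y0,x1,y1=box;roi=np.zeros(g.shape[:2],np.uint8);roi[y0:y1,x0:x1]=1
    pl=((g[...,1]<60)&(g[...,2]>150)&(roi>0)).astype(np.uint8)
    nc,l,st,_=cv2.connectedComponentsWithStats(pl);k=1+np.argmax(st[1:,4]);pl=(l==k).astype(np.uint8)
    ct=max(cv2.findContours(pl,0,1)[0],key=len)
    r=cv2.minAreaRect(np.float32(cast(c,cv2.convexHull(ct),.054)[:,:2]))
    hull=cv2.fillConvexPoly(np.zeros_like(pl),cv2.convexHull(ct),1);hull=cv2.erode(hull,np.ones((5,5)))
    dk=((g[...,2]<110)&(hull>0)).astype(np.uint8)
    nc,l,st,_=cv2.connectedComponentsWithStats(dk);k=1+np.argmax(st[1:,4])
    ys,xs=np.where(l==k);P=cast(c,np.c_[xs,ys],.0575)[:,:2]
    f=least_squares(lambda p:np.hypot(*(P-p[:2]).T)-.09,P.mean(0),loss="soft_l1",f_scale=.003)
    C=f.x;a=np.unwrap(np.sort(np.arctan2(*(P-C).T[::-1])))
    print(n,"rect",r,"seam px",len(P),"C",C,"ang",np.degrees(a[[0,-1]]),"rms",np.sqrt(2*f.cost/len(P)))
    return c,P,C
if __name__=="__main__":
    run("top",(215,165,330,260));run("side",(240,165,310,230))
E
python3 m.py; python3 -c "
from h import *
c=dict(np.load('top.npz'));print(cast(c,[[243,231],[306,212],[277,224.5]],.06))
c=dict(np.load('side.npz'));cv2.imwrite('pics/s1.png',cv2.resize(c['frame'][160:235,235:335,::-1],None,fx=6,fy=6))
from scipy.spatial.transform import Rotation as R
from rig import telemetry
print(R.from_rotvec(telemetry.state()['tool_rot']).as_matrix().round(3))"
```

```text
top rect ((0.5287917852401733, -0.038581930100917816), (0.12908929586410522, 0.1993788778781891), 14.82446575164795) seam px 324 C [ 0.46621194 -0.05454297] ang [-53.40014047  85.50459837] rms 0.002582712413779278
side rect ((0.5256637334823608, -0.03710270673036575), (0.13006293773651123, 0.2012452930212021), 14.788970947265625) seam px 85 C [ 0.46198154 -0.04892622] ang [-41.43381239  85.20209983] rms 0.00286482213597564
[[ 0.4827224   0.03264289  0.06      ]
 [ 0.52121266 -0.12562509  0.06      ]
 [ 0.49409806 -0.05161062  0.06      ]]
[[ 0.228 -0.001  0.974]
 [-0.974  0.002  0.228]
 [-0.002 -1.    -0.   ]]
```

The two views agree to about 3 mm: arc centre near (0.465, -0.054), button at about (0.481, 0.034), plain end at about (0.522, -0.125). I'll shut the fingers and approach at height.

```bash
python3 -m inch '[0,0,0,-292,55,310,1,0,0,0,-292,55,310,1,0,0,0,-292,55,310,1,0,0,0,-292,55,310,1,0,0,0,-292,55,310,1,0,0,0,-292,55,310,1,0,0,0,-292,55,310,1,0,0,0,-292,55,310,1]'
cat > g.py <<'E'
import sys,numpy as np
from rig import telemetry
from scipy.spatial.transform import Rotation as R
s=telemetry.state();M=R.from_rotvec(s['tool_rot']).as_matrix();C=np.array([.465,-.054])
print("t",s['t'],"tcp",s['tcp_pos'].round(4),"F",s['wrist_force'].round(2),"w",s['width'],"axes",M.round(3).tolist())
def to(a,z,r=.09):
    p=np.array([C[0]+r*np.cos(np.radians(a)),C[1]+r*np.sin(np.radians(a)),z+.025])
    return (1000*M.T@(p-s['tcp_pos'])).round(1)
z=float(sys.argv[1])
for a in map(float,sys.argv[2:]): print(a,to(a,z).tolist())
E
python3 g.py .11 79.5
```

```text
t: 1.1
tcp_pos: [0.4032, -0.3447, 0.2]
tool_rot: [-1.309, 1.033, -1.027]
wrist_force: [-1.4, -0.3, -0.4]
width: 0.0002
t 1.1 tcp [ 0.4032 -0.3447  0.2   ] F [-1.43 -0.29 -0.41] w 0.00021595832513460222 axes [[0.238, -0.001, 0.971], [-0.971, 0.006, 0.238], [-0.006, -1.0, 0.0]]
79.5 [-349.3, 67.0, 166.1]
```

```bash
python3 -m inch '[0,0,0,-349,67,166,1,0,0,0,-349,67,166,1,0,0,0,-349,67,166,1,0,0,0,-349,67,166,1,0,0,0,-349,67,166,1,0,0,0,-349,67,166,1,0,0,0,-349,67,166,1,0,0,0,-349,67,166,1]'
python3 g.py .075 79.5; python3 -c "
from rig import imaging
from h import *
C=np.array([.465,-.054]);a=np.radians(79.5-26*np.arange(6));P=np.c_[C[0]+.09*np.cos(a),C[1]+.09*np.sin(a),a*0+.059]
I=[]
for n,b in(('top',(210,160)),('side',(230,140))):
    c=imaging.read_camera(n);f=c['frame'][:,:,::-1].copy()[b[1]:b[1]+100,b[0]:b[0]+110]
    f=cv2.resize(f,None,fx=5,fy=5,interpolation=cv2.INTER_CUBIC)
    if n=='top': c0=f
    for q in proj(c,P): cv2.circle(f,tuple(int(v) for v in (q-b+.5)*5),3,(0,0,255),-1)
    I.append(cv2.resize(f,(400,364)))
cv2.imwrite('pics/over.png',np.hstack(I))"
```

```text
t: 2.1
tcp_pos: [0.4821, 0.0353, 0.1348]
tool_rot: [-1.31, 1.031, -1.024]
wrist_force: [0.3, -0.4, 0.0]
width: -0.0001
t 2.1 tcp [0.4821 0.0353 0.1348] F [ 0.27 -0.36  0.01] w -7.37847524802339e-05 axes [[0.241, -0.001, 0.971], [-0.971, 0.006, 0.241], [-0.006, -1.0, 0.001]]
79.5 [0.8, 34.8, -0.9]
```

View pics/over.png

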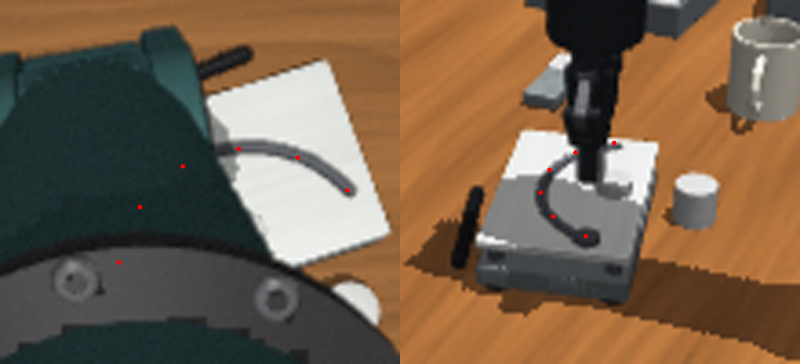

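The left picture (top) has the markers on the far half of the bead. On the right (side), the button marker at (585,236) is on the button and the fingertip at (590,180) hangs above it. Descending now.

```bash
python3 -m inch '[0,0,0,1,35,-1,1,0,0,0,1,45,-1,1,0,0,0,1,48,-1,1,0,0,0,1,50,-1,1,0,0,0,1,52,-1,1,0,0,0,1,53,-1,1,0,0,0,1,54,-1,1,0,0,0,1,54,-1,1]'; python3 g.py .0555 79.5 73 66.5 60 53.5 47 40.5 34 27.5
```

```text
t: 3.2
tcp_pos: [0.4809, 0.0309, 0.0813]
tool_rot: [-1.309, 1.034, -1.03]
wrist_force: [0.0, -2.7, 4.3]
width: 0.0002
t 3.2 tcp [0.4809 0.0309 0.0813] F [ 0.   -2.71  4.27] w 0.00020105493703363573 axes [[0.235, -0.0, 0.972], [-0.972, 0.004, 0.235], [-0.004, -1.0, 0.001]]
79.5 [-3.4, 0.8, 1.4]
73.0 [1.3, 0.8, 10.4]
66.5 [7.0, 0.8, 18.9]
60.0 [13.6, 0.7, 26.7]
53.5 [21.0, 0.7, 33.7]
47.0 [29.2, 0.7, 39.7]
40.5 [38.1, 0.7, 44.9]
34.0 [47.4, 0.6, 49.0]
27.5 [57.2, 0.6, 52.0]
```

Fz is 4.3 N with the tip at 56.3 mm, so it is on the button and the coupon is down about 4 mm. Starting the sweep.

```bash
python3 -m inch '[0,0,0,1,1,10,1,0,0,0,7,1.5,19,1,0,0,0,14,2,27,1,0,0,0,21,2,34,1,0,0,0,25,2,37,1,0,0,0,29,2,40,1,0,0,0,33,2,42,1,0,0,0,38,2,45,1]'; python3 g.py .0545 40.5 34 27.5 21 14.5 8 1.5 -5 -11.5
```

```text
t: 4.2
tcp_pos: [0.5321, 0.0068, 0.079]
tool_rot: [-1.31, 1.036, -1.025]
wrist_force: [-2.1, 2.4, 5.4]
width: 0.0003
t 4.2 tcp [0.5321 0.0068 0.079 ] F [-2.09  2.39  5.39] w 0.0002536425322310878 axes [[0.237, -0.004, 0.971], [-0.971, 0.006, 0.238], [-0.007, -1.0, -0.002]]
40.5 [2.6, -0.5, 0.7]
34.0 [12.0, -0.6, 4.8]
27.5 [21.7, -0.7, 7.8]
21.0 [31.8, -0.7, 9.6]
14.5 [41.9, -0.8, 10.3]
8.0 [52.1, -0.9, 9.9]
1.5 [62.2, -1.0, 8.3]
-5.0 [72.0, -1.0, 5.6]
-11.5 [81.5, -1.1, 1.8]
```

Fz is 5.4 N at 5 mm of press, which matches bead contact. Continuing.

```bash
python3 -m inch '[0,0,0,9,0,4,1,0,0,0,19,0,7,1,0,0,0,29,0,9,1,0,0,0,39,0,10,1,0,0,0,49,0,10,1,0,0,0,58,0,9,1,0,0,0,67,0,7,1,0,0,0,76,0,4,1]'; python3 g.py .0545 -5 -11.5 -18 -24.5 -31 -37.5 -44 -50.5
```

```text
t: 5.2
tcp_pos: [0.5553, -0.0633, 0.0788]
tool_rot: [-1.308, 1.034, -1.022]
wrist_force: [-0.5, 3.2, 4.7]
width: -0.0003
t 5.2 tcp [ 0.5553 -0.0633  0.0788] F [-0.5   3.2   4.72] w -0.0003465020349754295 axes [[0.24, -0.002, 0.971], [-0.971, 0.009, 0.24], [-0.009, -1.0, 0.0]]
-5.0 [-1.6, -0.6, -0.2]
-11.5 [7.9, -0.7, -4.1]
-18.0 [16.8, -0.8, -9.0]
-24.5 [25.2, -0.9, -14.8]
-31.0 [32.8, -1.0, -21.6]
-37.5 [39.6, -1.0, -29.2]
-44.0 [45.5, -1.1, -37.6]
-50.5 [50.4, -1.2, -46.5]
```

```bash
python3 -m inch '[0,0,0,8,0,-4,1,0,0,0,17,0,-9,1,0,0,0,25,0,-15,1,0,0,0,33,0,-22,1,0,0,0,40,0,-29,1,0,0,0,46,0,-37,1,0,0,0,50,0,-45,1,0,0,0,51,0,-46,1]'; python3 g.py .0545 -44 -50.5 -53
```

```text
t: 6.2
tcp_pos: [0.5252, -0.1225, 0.079]
tool_rot: [-1.304, 1.03, -1.023]
wrist_force: [2.8, 3.3, 4.8]
width: -0.0001
t 6.2 tcp [ 0.5252 -0.1225  0.079 ] F [2.79 3.28 4.78] w -0.00011584546678353363 axes [[0.241, 0.003, 0.97], [-0.97, 0.011, 0.241], [-0.01, -1.0, 0.005]]
-44.0 [-4.7, -0.4, 5.8]
-50.5 [0.2, -0.5, -3.1]
-53.0 [1.9, -0.5, -6.7]
```

Still on the bead at the plain end (4.8 N). I'll go a few mm further, then lift straight off.

```bash
python3 -m inch '[0,0,0,1,0,-4,1,0,0,0,1,0,-4,1,0,0,0,1,-30,-4,1,0,0,0,1,-80,-4,1,0,0,0,1,-130,-4,1,0,0,0,150,-150,-4,1,0,0,0,210,-150,-4,1,0,0,0,210,-150,-4,1]'; python3 -c "
from rig import imaging
from h import *
I=[]
for n in('top','side'):
    c=imaging.read_camera(n);o=np.load(n+'.npz')['frame']
    I.append(np.vstack([cv2.resize(q[:,:,::-1],(400,300)) for q in(o,c['frame'])]))
cv2.imwrite('pics/end.png',np.hstack(I))"
```

```text
t: 7.2
tcp_pos: [0.5648, -0.3083, 0.2247]
tool_rot: [-1.305, 1.032, -1.02]
wrist_force: [0.4, 0.2, -1.1]
width: -0.0001
```

View pics/end.png

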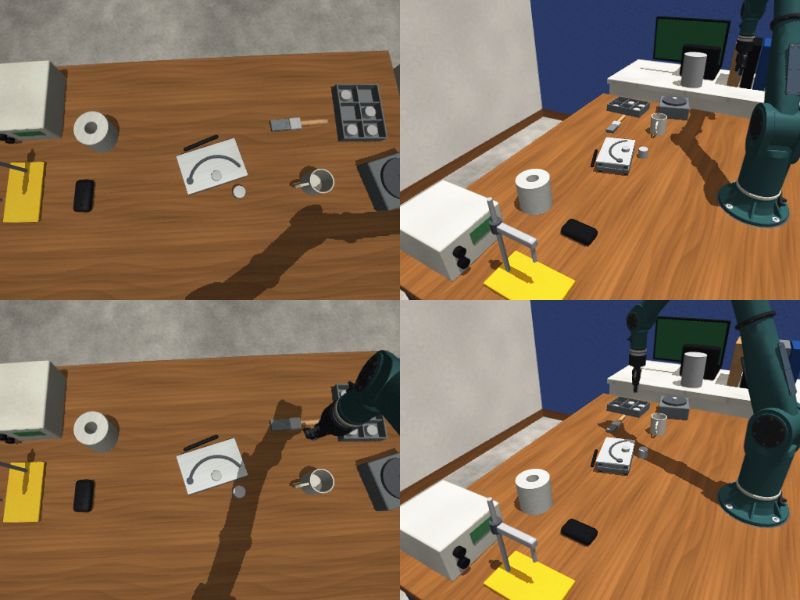

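In the before/after pairs (top left, side right), every loose thing stands at the same pixels: disc (216,475), slug (239,492), pen (200,442), mug (320,481). The arm hangs free. Handing in.

```bash
python3 -c "
from rig import bot
print(bot.sign_off())"
```

```text
the job is handed in; nothing more can be done
None
```

I ran the shut fingertips from the weld button along the whole arc to the plain end, lifted off and moved clear. The job is handed in at about 7 s of the 45 s allowed; no verdict was reported.

- **Pressing force:** I read the wrist at the end of each of the four contact moves, and the vertical force was 4.3, 5.4, 4.7 and 4.8 N. With the tip at about 54–56 mm, that means the coupon was down roughly 4–5 mm, well short of the 12.5 mm limit.
- **After lifting:** the wrist force was back to noise level, about 1 N.
- **Loose things:** in the last before/after pictures from both cameras, none of them had visibly moved. I compared these by eye and did not measure them.
- **What I could not check:** contact at each place is inferred from the steady force and height at those four readings, because there is no per-place contact signal.
- **Disagreements:** the two cameras differed by about 3 mm on the plate centre and about 7 mm on the raw fit of the arc's centre. The planned points drawn on the pictures still lay on the bead. Friction dragged the fingertip 1–4 mm sideways, within what the finger width can cover.

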